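# Dock and lock the sample carrier of a measuring machine

## Task

Push the sample carrier along its rails with the fingertips until it is fully home against the end stop; then reach down through the window of the guard and press the lock lever all the way down, so that its pin locks the carrier. Do not touch the guard, do not lift the carrier, leave the other things on the bench where they are, and finish with the arm clear of everything.

Things in the scene. Friction and masses are not known exactly. Their poses are not given: they have to be found in the camera images.
- station: Docking station: fixed dark steel base plate 345 x 150 x 12 mm (local x -270 to +75, y +-75 mm); place and yaw vary. Origin at bench level on the rails' centre line. x runs along the rails, the way the carrier is pushed home; z up. Rails 8 mm wide, tops 24 mm above the bench, 64 mm apart inside, local x -265 to -5. Steel end stop at local x +4, inside the guard.
- guard: Guard over the station's +x end, same origin and axes as the station: clear walls 4 mm thick and an aluminium top frame, 146 x 146 mm outside (local x -83 to +63, y +-73), rims 18 mm wide, top 125 mm above the bench, open 110 x 110 mm window in the middle. A low slot in the wall at x -83 lets only the carrier's nose in. Must not be touched.
- window (a point): Centre of the guard's window, at the frame's top surface (125 mm above the bench); axes as the station's.
- carrier: Sample carrier, loose aluminium bar 160 x 60 x 22 mm, 0.26 to 0.5 kg, between the rails (2 mm play each side), nose under the guard, starting 35 to 70 mm short of home. Origin at the centre of its underside, 12 mm above the bench; x to its nose. Grey push block on its rear end: 16 mm thick, 60 wide, top 50 mm above the bench. Nose slot 24 x 20 mm for the lever's pin. Slides with 1 to 4 N.
- push_face (a point): Centre of the carrier's upright rear face (60 mm wide, 38 mm high), 31 mm above the bench, on the side away from the guard; push here along the station's +x. Axes as the carrier's.
- home (a point): Where the centre of the carrier's push face (point push_face) lies when the carrier is fully home: local x -156 mm of the station, 31 mm above the bench. Axes as the station's.
- lever_pad (a point): Centre of the top of the lever's pressing pad, a steel plate 32 x 32 mm inside the guard, under the window, on the station's centre line. Raised: about 107 mm above the bench, local x -10 mm of the station; fully down: 80 mm above the bench, local x -20 mm. (Its axes turn with the lever.)
- lever (a joint): Lock lever angle, rad: 0 fully raised, 0.42 fully down on its stop (pad level); starts at 0 to 0.1. Hinge across the rails, 70 mm above the bench at local x +48 mm of the station, 68 mm from the pad's centre. Moves with a steady 5 N at the pad, no spring, stays where left. The 8 mm pin under the pad enters the carrier's slot only if the carrier is home.
- tape_ring: Bystander: black ring of carrier tape, 84 mm across, 16 mm high. Origin under its centre.
- glass_plate: Bystander: flat glass calibration plate 60 x 60 x 5 mm. Origin under its centre.
- objective: Bystander: black lens barrel standing, 38 mm across, 55 mm high. Origin under its centre.
- gauge_block: Bystander: steel gauge block 35 x 12 mm, 30 mm high, standing on the station's base plate beside a rail. Origin under its centre.
- plug_gauge: Bystander: upright steel cylinder 22 mm across, 45 mm high. Origin under its centre.
- screwdriver: Bystander: screwdriver 150 mm long lying on the bench.
- lens_jar: Bystander: closed jar 56 mm across, 70 mm high. Origin under its centre.
There are look-alikes about, which are no part of the job. There is more than one size of the carrier; the job needs the smallest.

How it is judged:
On the way, in this order (a step that is already met when the one before it is completed fails the run):
1. the carrier is pushed home against the end stop (within 4 mm) (x of carrier in the frame of station above -0.08 m), for 0.2 s.
2. the lock lever is pressed all the way down (value of joint lever above 0.37 rad and x of carrier in the frame of station above -0.08 m), for 0.2 s.
At the end, for the whole second after the job is handed in: The carrier rests within 4 mm of the end stop, the lever is down at 0.37 rad or more (stop at 0.42) and stays there, and no bystander is 20 mm or more from where it started (all of step 2 and linear speed of carrier below 0.01 m/s and distance of each of tape_ring, glass_plate, objective, gauge_block, plug_gauge, screwdriver, lens_jar from where it was at the start of the episode below 0.02 m); the robot touches nothing.
It fails at once if the guard is touched by the robot (more than 0.5 N) (contact force between guard and the fingers above 0.5 N or contact force between guard and the arm above 0.5 N).
It fails at once if the carrier is lifted more than 6 mm or tipped more than 0.12 rad (z of carrier in the frame of station above 0.018 m or angle between carrier's own z axis and vertical above 0.12 rad).
It fails at once if the lever is pressed before the carrier is home (value of joint lever above 0.25 rad and x of carrier in the frame of station below -0.086 m).
It fails at once if another thing on the bench is moved by more than 20 mm (distance of any of tape_ring, glass_plate, objective, gauge_block, plug_gauge, screwdriver, lens_jar from where it was at the start of the episode above 0.02 m).
It also fails if it takes over 48 s, if anything falls off the work surface, if the arm or the gripper's body presses on something with over 40 N, if the wrist force passes 120 N, or if a joint passes its speed limit or range.

## Robot

A 6-joint arm with a two-finger parallel gripper is mounted at the origin on the work surface. World frame = base frame: x ahead of the robot, y to its left, z up, the work surface at z = 0. Lengths are in m, angles in rad, forces in N, time in s.
With the tool pointing down it reaches from about 0.4 to 0.825 m from the base axis. Payload 7 kg.
Tool frame: the origin (TCP) lies at the very end of the fingers, on their centre line; the grasp point (between the pads) lies 19 mm behind it; z points along the fingers, x is the direction in which the jaws open and shut, and the axes are right-handed (so a half turn about z gives the same grasp; the last joint's range is limited). The gripper opens to 88 mm and grips with 3 to 60 N. Pads are 19 mm wide; open, the fingers measure 130 mm over their backs; the gripper's body (78 mm by 193 mm) begins 47 mm behind the grasp point.
Start: joints at [1.461, 0.359, 0.012, 0, -1.224, -0.288], TCP at [0.261, 0.622, 0.191] pointing down, gripper open.
Joint ranges: [-3.07, 3.07], [-1.43, 2.12], [-1.02, 1.25], [-3.03, 1.67], [-3.05, -0], [-3.03, 3.03]. Speed limits (rad/s): [2.39, 2.39, 3.01, 3.14, 3.14, 3.14].

## Interface

Orientations are given as [roll, pitch, yaw] about the fixed x, y, z axes, in that order (R = Rz(yaw) Ry(pitch) Rx(roll)).
In Python, from station import telemetry, grab_frame, arm, regions_of, pinpoint gives the robot as it stands. The module is installed in compiled form; this text tells all that it offers.
- The arm moves only by the shell command python3 -m inch 'ROWS' [FORCE]. ROWS is text: rows parted by semicolons, each of 7 numbers parted by spaces: the opening, from 0 (shut) to 1 (fully open), then the shift along the world's x, y, z in cm, then the turn, a rotation vector about the world's x, y, z in degrees. A call has 1 to 12 rows; each row is the pose to reach, as a shift and turn from the pose measured when the call began; what a row does not reach only later rows make up. A row lasts 1/8 s, in which the tool goes at most 62.5 mm and 10.7 degrees, less where a joint would pass 70% of its speed; a pose out of reach is approached as far as the arm can. A call with a gripper value outside its range is refused whole. The fingers move at their own pace and stop on an object; FORCE is the grip in N (left out, the last holds). Time passes only in rows, so rows that repeat a pose let the fingers close. It gives the time, the measured TCP pose, the force and the opening at its end, in the units of the state.
- telemetry.get_state(): the state, without advancing time (a new reading comes with each control period).
- grab_frame(name): name is "scene" or "top" or "wrist"; returns a dict with "pixels" (384x512x3 uint8, red, green, blue), "fx", "fy", "cx", "cy" (pixels), "R" (3x3) and "t" (3): a world point X has camera coordinates R X + t. Camera axes: x right, y down, z forward; pixel columns grow to the right and rows downward; lengths in m; the calibration is good to about 2 mm. A picture is of the moment at which its call begins. There is no depth.
- arm.job_done(): hands the job in, once; it reports no verdict.
Trained networks look in the newest picture that a camera, given by its name, has taken for a name from the list of things; names that differ only in an ending like _2 or _b are one class to them, and where a whole thing is asked for, a point or a joint stands for the part that bears it (a point fixed in the world has none). Each returns a list of dicts, best first, with "p" (0 to 1); they miss things now and then, are a little off and sometimes report something else, mostly with a low value. They report only what shows in the picture. A call takes as long as a camera call. They do not tell look-alikes from the thing itself.
- regions_of(camera, name): "pixels" (384x512 bool, what is visible of it) and "bbox" ([left, top, right, bottom] in pixels, round what is visible of it).
- pinpoint(camera, name): "location" ([column, row] in pixels: a listed point, or the origin of a listed thing).
The state is a dict: "t": time; "q": joint angles; "qd": joint speeds; "joint_efforts": joint torques, N m; "eef_pos": TCP position; "ee_rot": TCP orientation; "force": force on the tool from outside, world axes, zero at the start; "moment": the same for the moment, N m; "width": finger opening in m.
Only numpy, scipy, OpenCV 4.12 (cv2) and the standard library are available. Lean on these libraries where they do the work, as an engineer would, in place of code of your own. Each camera call takes 0.05 s, during which the arm holds its last target. There are 200 camera calls.

## Working session

There is one attempt and no reset: what is moved stays moved. The work goes in short steps, Python scripts to look and compute and a shell command to move; the robot and the scene stay as the last step left them, time stands still between calls to the robot, and variables do not carry over. Pictures are saved under pics/ and viewed, about 8 in all and at most 12, crops included, and the job is handed in when it is done.

```bash
mkdir -p pics
cat > h.py <<'E'
import numpy as np, cv2
from station import telemetry, grab_frame, arm, regions_of, pinpoint
def ray(f,px):
    d=np.array([(px[0]-f['cx'])/f['fx'],(px[1]-f['cy'])/f['fy'],1.]); R=np.array(f['R']);t=np.array(f['t'])
    return -R.T@t, R.T@d
def atz(f,px,z):
    c,d=ray(f,px); return c+d*(z-c[2])/d[2]
def proj(f,X):
    p=np.array(f['R'])@np.array(X)+np.array(f['t']); return np.array([f['fx']*p[0]/p[2]+f['cx'],f['fy']*p[1]/p[2]+f['cy']])
def save(f,n): cv2.imwrite('pics/'+n,cv2.cvtColor(f['pixels'],cv2.COLOR_RGB2BGR))
E
python3 - <<'E'
from h import *
np.set_printoptions(precision=3,suppress=True)
Z=dict(station=0,window=.125,carrier=.012,push_face=.031,home=.031,lever_pad=.105,tape_ring=0,glass_plate=0,objective=0,gauge_block=.012,plug_gauge=0,screwdriver=0,lens_jar=0)
s=telemetry.get_state();print(s['t'],s['eef_pos'],s['ee_rot'],s['force'])
for cam in('top','scene'):
    f=grab_frame(cam);save(f,cam+'0.png');print(cam,-np.array(f['R']).T@f['t'])
    for n,z in Z.items():
        for d in pinpoint(cam,n)[:4]:
            if d['p']>.2: print(n,round(d['p'],2),np.array(d['location']),atz(f,d['location'],z))
print(telemetry.get_state()['t'])
im=np.hstack([cv2.imread('pics/top0.png'),cv2.imread('pics/scene0.png')]);
E
```

```text
0.0 [0.261 0.622 0.19 ] [-3.141 -0.002 -1.969] [ 1.096 -0.78   0.681]
top [0.474 0.024 1.15 ]
station 0.64 [242.2 191. ] [0.578 0.09  0.   ]
carrier 0.69 [291.8 193.8] [ 0.571 -0.048  0.012]
carrier 0.69 [303.1 279.4] [ 0.337 -0.081  0.012]
carrier 0.55 [192.5 281.5] [0.329 0.22  0.012]
push_face 0.89 [333.9 302.2] [ 0.28  -0.162  0.031]
push_face 0.82 [230.3 293.4] [0.301 0.115 0.031]
push_face 0.61 [318.4 192.4] [ 0.574 -0.12   0.031]
home 0.64 [299.  192.2] [ 0.574 -0.067  0.031]
home 0.32 [320.8 157.2] [ 0.671 -0.126  0.031]
lever_pad 0.74 [244.2 186.7] [0.579 0.079 0.105]
lever_pad 0.53 [236.2 145.9] [0.684 0.101 0.105]
tape_ring 0.46 [285.8 146.8] [ 0.705 -0.031  0.   ]
glass_plate 0.8 [235.1 143.1] [0.714 0.112 0.   ]
glass_plate 0.22 [301.6 218. ] [ 0.504 -0.077  0.   ]
objective 0.75 [191.3 190.5] [0.578 0.232 0.   ]
gauge_block 0.61 [318.9 157.4] [ 0.674 -0.124  0.012]
gauge_block 0.51 [299.1 216.6] [ 0.508 -0.069  0.012]
plug_gauge 0.55 [320.4 159.1] [ 0.671 -0.129  0.   ]
plug_gauge 0.39 [242.5 188.3] [0.586 0.089 0.   ]
plug_gauge 0.36 [241.2 191.1] [0.578 0.092 0.   ]
s
[... 471 characters left out ...]
_face 0.84 [200.1 217.4] [ 0.566 -0.113  0.031]
push_face 0.78 [280.5 161.5] [0.306 0.113 0.031]
push_face 0.74 [191.1 160.1] [ 0.303 -0.171  0.031]
home 0.91 [217.  220.8] [ 0.579 -0.067  0.031]
home 0.59 [275.5 230.6] [0.612 0.086 0.031]
home 0.31 [219.3 206.3] [ 0.521 -0.065  0.031]
lever_pad 0.72 [272.7 202.6] [0.588 0.077 0.105]
tape_ring 0.79 [229.3 263.4] [ 0.696 -0.029  0.   ]
glass_plate 0.67 [284.6 271.5] [0.719 0.105 0.   ]
objective 0.55 [327.8 232.7] [0.587 0.228 0.   ]
gauge_block 0.68 [218.1 205.8] [ 0.498 -0.071  0.012]
plug_gauge 0.69 [189.4 257.1] [ 0.677 -0.13  -0.   ]
screwdriver 0.65 [102.1 222.1] [ 0.557 -0.384  0.   ]
lens_jar 0.88 [380.9 188.4] [0.397 0.415 0.   ]
1.4
```

View pics/top0.png

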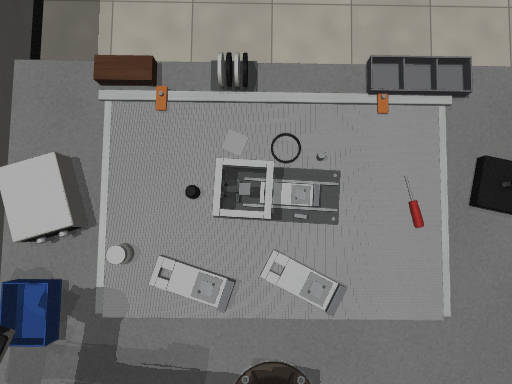

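View pics/scene0.png

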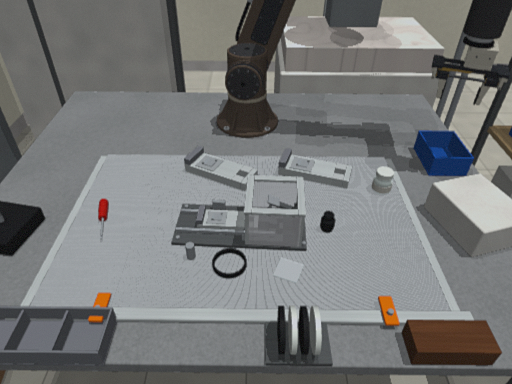

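The station has +x along world +y: guard at top (243,188), its carrier at (290,194), rear face at about (320,194). Two decoy carriers lie on the bench at (192,282) and (303,280). Next I refine the station pose by fitting its edges.

```bash
cat > fit.py <<'E'
from h import *
from scipy.optimize import differential_evolution
def rect(x0,x1,y0,y1,z): 
    c=[(x0,y0,z),(x1,y0,z),(x1,y1,z),(x0,y1,z)]; return [(c[i],c[(i+1)%4]) for i in range(4)]
def rz(p):
    c,s=np.cos(p[2]),np.sin(p[2]); return np.array([[c,-s,0],[s,c,0],[0,0,1]])
SEG=rect(-.083,.063,-.073,.073,.125)+rect(-.065,.045,-.055,.055,.125)+rect(-.27,-.083,-.075,.075,.012)[0:1]+[((-.27,.075,.012),(-.083,.075,.012)),((-.27,-.075,.012),(-.27,.075,.012))]
for s in(1,-1):
    for y in(.032,.04): SEG.append(((-.265,s*y,.024),(-.09,s*y,.024)))
def pts(seg,n=40): return np.vstack([np.linspace(a,b,n) for a,b in seg])
def pr(f,P):
    c=P@np.array(f['R']).T+np.array(f['t']); return np.c_[f['fx']*c[:,0]/c[:,2]+f['cx'],f['fy']*c[:,1]/c[:,2]+f['cy']]
def grad(f):
    g=cv2.GaussianBlur(cv2.cvtColor(f['pixels'],cv2.COLOR_RGB2GRAY).astype(np.float32),(0,0),.9)
    m=np.hypot(cv2.Sobel(g,-1,1,0),cv2.Sobel(g,-1,0,1)); return np.minimum(m,120)
def score(f,G,P):
    u=pr(f,P).astype(np.float32); return cv2.remap(G,u[:,0].reshape(-1,1),u[:,1].reshape(-1,1),cv2.INTER_LINEAR).mean()
def place(p,P): return P@rz(p).T+np.array([p[0],p[1],0])
E
python3 - <<'E'
from fit import *
P=pts(SEG)
F={c:grab_frame(c) for c in('top','scene')}
G={c:grad(F[c]) for c in F}
b=[(.56,.6),(.065,.11),(1.48,1.65)]
for cs in(['top'],['scene'],['top','scene']):
    r=differential_evolution(lambda p:-sum(score(F[c],G[c],place(p,P)) for c in cs),b,seed=1,popsize=20,maxiter=60)
    print(cs,r.x.round(4),r.fun)
p=r.x; np.save('st.npy',p)
# carrier: x of push face
out=[]
C0=[((0,-.03,.05),(0,.03,.05)),((.016,-.03,.05),(.016,.03,.05)),((.16,-.03,.034),(.16,.03,.034))]
for x in np.arange(-.24,-.18,.001):
    out.append((sum(score(F[c],G[c],place(p,pts(C0[:2])+[x,0,0])) for c in F),round(x,3)))
print(sorted(out)[::-1][:5])
x=sorted(out)[-1][1]
ims=[]
for c in F:
    a=cv2.cvtColor(F[c]['pixels'],cv2.COLOR_RGB2BGR); k=5
    ctr=pr(F[c],place(p,np.array([[-.1,0,.05]])))[0].astype(int)
    l,t=ctr[0]-75,ctr[1]-48
    a=cv2.resize(a[t:t+96,l:l+150],None,fx=k,fy=k,interpolation=cv2.INTER_CUBIC)
    S=[(np.array(q),np.array(w)) for q,w in SEG]+[(np.array(q)+[x,0,0],np.array(w)+[x,0,0]) for q,w in C0[:2]]
    for q,w in S:
        u=((pr(F[c],place(p,np.array([q,w])))-[l,t]+.5)*k).astype(int); cv2.line(a,tuple(map(int,u[0])),tuple(map(int,u[1])),(0,0,255),1)
    ims.append(a)
cv2.imwrite('pics/ov.png',cv2.resize(np.vstack(ims),(469,600)) if 0 else np.vstack(ims)[:, :])
cv2.imwrite('pics/ov.png',cv2.resize(np.vstack(ims),None,fx=.62,fy=.62,interpolation=cv2.INTER_AREA))
E
```

```text
['top'] [0.5751 0.09   1.5252] -111.06684875488281
['scene'] [0.5751 0.091  1.5252] -98.8018798828125
['top', 'scene'] [0.5758 0.0904 1.5232] -209.33364868164062
[(np.float32(199.56714), np.float64(-0.208)), (np.float32(193.91069), np.float64(-0.207)), (np.float32(193.50572), np.float64(-0.209)), (np.float32(178.24042), np.float64(-0.206)), (np.float32(177.32239), np.float64(-0.21))]
```

View pics/ov.png

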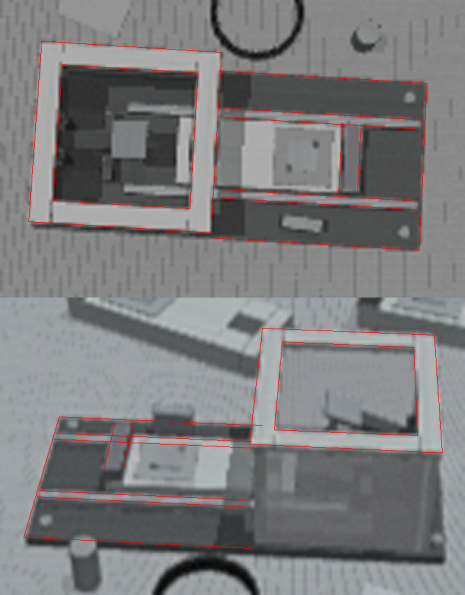

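Overlay fits well in both views. Station is at (0.576, 0.090), yaw 87.3°, and the push face is at local x −0.208, 52 mm short of home. I move behind the face, fingers shut, jaw axis across the rails.

```bash
python3 -m inch '0 10 -25 2 0 0 -23; 0 30.3 -77.6 2 0 0 -69.9; 0 30.3 -77.6 2 0 0 -69.9; 0 30.3 -77.6 2 0 0 -69.9; 0 30.3 -77.6 2 0 0 -69.9; 0 30.3 -77.6 2 0 0 -69.9; 0 30.3 -77.6 2 0 0 -69.9; 0 30.3 -77.6 2 0 0 -69.9; 0 30.3 -77.6 2 0 0 -69.9; 0 30.3 -77.6 2 0 0 -69.9; 0 30.3 -77.6 2 0 0 -69.9; 0 30.3 -77.6 2 0 0 -69.9' 20
```

```text
t: 3.0
eef_pos: [0.5349, -0.0781, 0.2095]
ee_rot: [3.141, 0.001, 3.095]
force: [2.0, 1.8, -0.0]
width: 0.0003
```

```bash
python3 -m inch '0 2.9 -7.6 0 0 0 0; 0 2.9 -7.6 0 0 0 0; 0 2.9 -7.6 -5 0 0 0; 0 2.9 -7.6 -10 0 0 0; 0 2.9 -7.6 -14 0 0 0; 0 2.9 -7.6 -14 0 0 0; 0 2.9 -7.6 -14 0 0 0'
python3 - <<'E'
from fit import *
f=grab_frame('scene');g=grab_frame('top')
p=np.load('st.npy');s=telemetry.get_state()
print((rz(p).T@(np.array(s['eef_pos'])-[p[0],p[1],0])).round(4),s['ee_rot'],s['force'])
a=[cv2.resize(cv2.cvtColor(i['pixels'],cv2.COLOR_RGB2BGR)[y:y+110,x:x+200],None,fx=3,fy=3,interpolation=cv2.INTER_CUBIC)[:300] for i,x,y in((f,140,140),(g,200,140))]
cv2.imwrite('pics/a.png',np.vstack(a))
E
```

```text
t: 3.88
eef_pos: [0.5651, -0.154, 0.0712]
ee_rot: [-3.141, 0.003, 3.096]
force: [1.3, -0.4, 0.0]
width: 0.0006
[-0.2446 -0.0013  0.0718] [3.14135562 0.00469421 3.09529661] [ 0.63759822 -0.64547762 -0.4485825 ]
```

View pics/a.png

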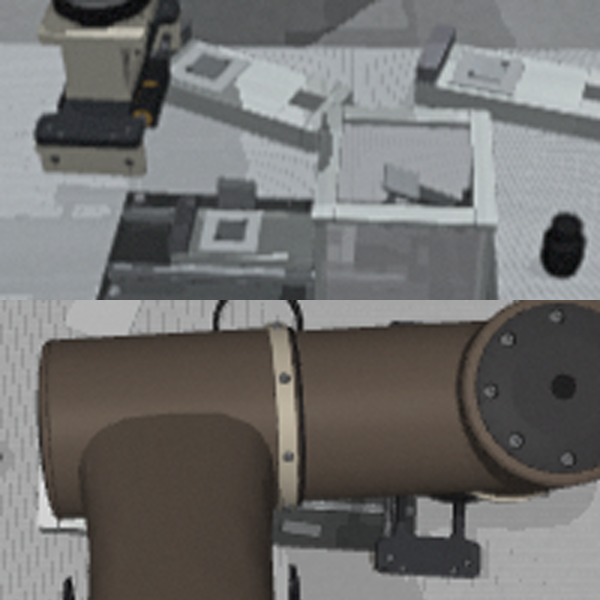

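Run:
```python
from fit import *
f=grab_frame('scene');w=grab_frame('wrist');s=telemetry.get_state()
e=np.array(s['eef_pos']);print(proj(f,e),proj(f,e+[0,0,.066]),proj(f,e+[.0965,0,.066]),-np.array(w['R']).T@w['t']-e)
a=cv2.cvtColor(f['pixels'],cv2.COLOR_RGB2BGR)[120:260,120:320]
b=cv2.cvtColor(w['pixels'],cv2.COLOR_RGB2BGR)
cv2.imwrite('pics/b.png',np.vstack([cv2.resize(a,(400,280),interpolation=cv2.INTER_CUBIC),cv2.resize(b,(400,300))]))
```

```text
[183.17575109 205.56959035] [180.41564446 185.79074069] [174.10084298 212.07338509] [-0.00380438 -0.06969094  0.19379568]
```

View pics/b.png

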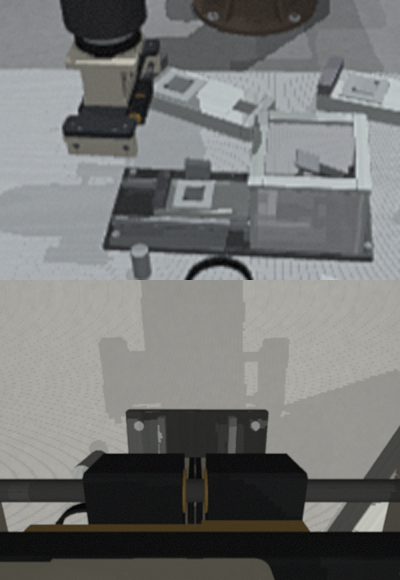

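```bash
python3 -m inch '0 -0.1 0 -2.5 0 0 0; 0 -0.1 0 -4.5 0 0 0; 0 -0.1 0 -4.5 0 0 0; 0 -0.1 0 -4.5 0 0 0'; python3 -m inch '0 0.05 1.2 0 0 0 0; 0 0.1 2.2 0 0 0 0; 0 0.1 2.7 0 0 0 0; 0 0.15 3.3 0 0 0 0; 0 0.2 4 0 0 0 0; 0 0.2 4 0 0 0 0; 0 0.2 4 0 0 0 0'
```

```text
t: 4.58
eef_pos: [0.5649, -0.154, 0.0276]
ee_rot: [3.141, 0.006, 3.095]
force: [-0.2, -0.2, -0.2]
width: 0.0009
t: 5.45
eef_pos: [0.5669, -0.1141, 0.0275]
ee_rot: [3.141, 0.006, 3.096]
force: [0.5, -0.4, -0.6]
width: 0.0005
```

```bash
python3 -m inch '0 0.05 0.8 0 0 0 0; 0 0.1 1.6 0 0 0 0; 0 0.1 2.4 0 0 0 0; 0 0.15 3.0 0 0 0 0; 0 0.15 3.4 0 0 0 0; 0 0.15 3.4 0 0 0 0'; python3 -m inch '0 0 0.2 0 0 0 0; 0 0 0.4 0 0 0 0; 0 0 0.4 0 0 0 0'
python3 - <<'E'
from fit import *
p=np.load('st.npy');s=telemetry.get_state();f=grab_frame('scene')
print((rz(p).T@(np.array(s['eef_pos'])-[p[0],p[1],0])).round(4))
for x in (-.17,-.166,-.162,-.159,-.156,-.153,-.15): print(x,score(f,grad(f),place(p,pts([((0,-.03,.05),(0,.03,.05)),((.016,-.03,.05),(.016,.03,.05))])+[x,0,0])))
E
```

```text
t: 6.2
eef_pos: [0.5684, -0.0798, 0.0276]
ee_rot: [3.141, 0.006, 3.096]
force: [0.6, 0.2, -0.2]
width: 0.0006
t: 6.58
eef_pos: [0.5684, -0.0757, 0.0276]
ee_rot: [3.141, 0.006, 3.096]
force: [0.4, -0.4, 0.0]
width: 0.0006
[-0.1663 -0.0005  0.0276]
-0.17 73.488205
-0.166 72.2109
-0.162 77.09834
-0.159 88.97573
-0.156 79.40163
-0.153 73.756966
-0.15 92.59163
```

```bash
for i in 1; do :; done; python3 -m inch '0 0 0.1 0 0 0 0; 0 0 0.2 0 0 0 0; 0 0 0.2 0 0 0 0'; python3 -m inch '0 0 0.1 0 0 0 0; 0 0 0.2 0 0 0 0; 0 0 0.2 0 0 0 0'
```

```text
t: 7.0
eef_pos: [0.5684, -0.0737, 0.0276]
ee_rot: [3.141, 0.006, 3.096]
force: [0.1, -0.5, 0.2]
width: 0.0004
t: 7.38
eef_pos: [0.5684, -0.0716, 0.0276]
ee_rot: [3.141, 0.006, 3.096]
force: [-0.4, 0.1, 0.1]
width: 0.0005
```

```bash
python3 -m inch '0 0 0.1 0 0 0 0; 0 0 0.2 0 0 0 0; 0 0 0.3 0 0 0 0; 0 0 0.3 0 0 0 0'
python3 - <<'E'
from fit import *
p=np.load('st.npy');f=grab_frame('scene');s=telemetry.get_state();k=5
u=pr(f,place(p,np.array([[-.14,0,.04]])))[0].astype(int);l,t=u[0]-70,u[1]-50
a=cv2.resize(cv2.cvtColor(f['pixels'],cv2.COLOR_RGB2BGR)[t:t+100,l:l+140],None,fx=k,fy=k,interpolation=cv2.INTER_CUBIC)
for x,c in((-.156,(0,0,255)),(-.14,(0,255,0))):
    q=((pr(f,place(p,np.array([[x,-.03,.05],[x,.03,.05]])))-[l,t]+.5)*k).astype(int); cv2.line(a,tuple(map(int,q[0])),tuple(map(int,q[1])),c,1)
cv2.imwrite('pics/c.png',a)
E
```

```text
t: 7.88
eef_pos: [0.5684, -0.0686, 0.0276]
ee_rot: [3.141, 0.006, 3.096]
force: [-0.1, -0.2, 0.8]
width: 0.0005
```

View pics/c.png

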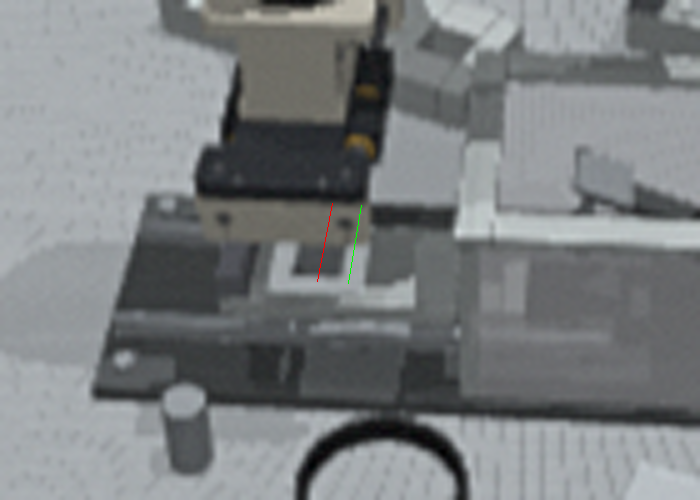

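The block's rear edge still sits near crop (225,290), about 50 mm behind the red home line, and no push force registered. That disagrees with the fingers being in contact. I check with the wrist and top views before moving further.

Run:
```python
from fit import *
p=np.load('st.npy');s=telemetry.get_state();e=np.array(s['eef_pos'])
ims=[]
for c in('wrist','top','scene'):
    f=grab_frame(c); a=cv2.cvtColor(f['pixels'],cv2.COLOR_RGB2BGR)
    def L(q,col):
        u=pr(f,np.array(q)).round().astype(int); cv2.line(a,tuple(map(int,u[0])),tuple(map(int,u[1])),col,1)
    for x,col in((-.156,(0,0,255)),(-.208,(0,255,0))): L(place(p,np.array([[x,-.03,.05],[x,.03,.05]])),col)
    L([e,e+[0,0,.066]],(255,0,255)); L([e-[.02,0,0],e+[.02,0,0]],(255,0,255))
    if c!='wrist':
        u=pr(f,place(p,np.array([[-.14,0,.04]])))[0].astype(int); a=cv2.resize(a[u[1]-60:u[1]+60,u[0]-80:u[0]+80],None,fx=2.5,fy=2.5,interpolation=cv2.INTER_CUBIC)
    else: a=cv2.resize(a,(400,300))
    ims.append(a)
cv2.imwrite('pics/d.png',np.vstack([np.hstack(ims[:2]),np.hstack([ims[2],0*ims[2]])]))
```

```text
(no output)
```

View pics/d.png

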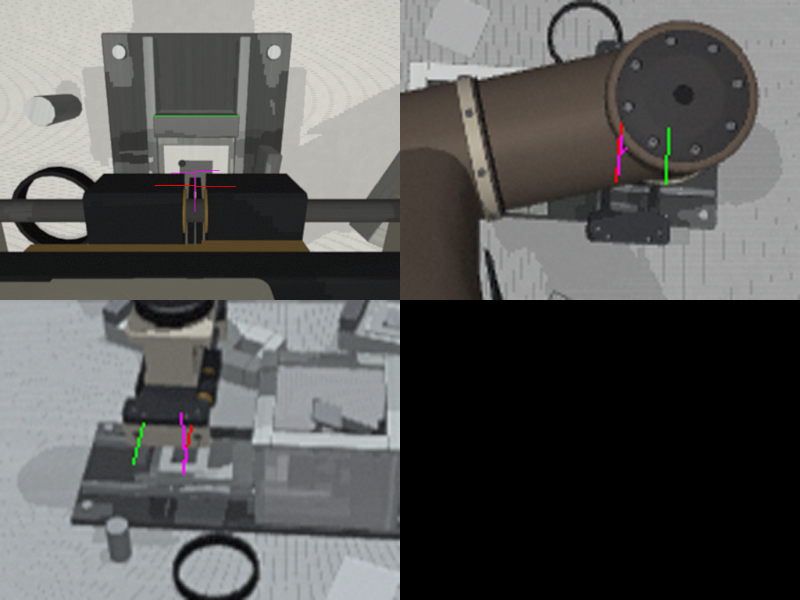

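The carrier hasn't moved. Its block is still on the green line (−0.208), so the fingertips must be riding above it although the reported z is 0.028. I zoom in on the fingertips.

Run:
```python
from fit import *
p=np.load('st.npy');s=telemetry.get_state();e=np.array(s['eef_pos'])
f=grab_frame('wrist');a=cv2.cvtColor(f['pixels'],cv2.COLOR_RGB2BGR)
np.set_printoptions(precision=3,suppress=True)
for h in(0,.02,.03,.04,.05,.066): print(h,proj(f,e+[0,0,h]),proj(f,e+[.02,-.0095,h]))
print(f['fx'])
a=cv2.resize(a[190:345,150:350],None,fx=4,fy=3.8,interpolation=cv2.INTER_CUBIC)
a=cv2.convertScaleAbs(a,alpha=1.6,beta=20)
cv2.imwrite('pics/e.png',a)
```

```text
0 [249.413 219.458] [217.539 206.742]
0.02 [249.223 231.071] [213.999 217.156]
0.03 [249.113 237.831] [211.935 223.228]
0.04 [248.99  245.375] [209.628 230.013]
0.05 [248.852 253.846] [207.034 237.645]
0.066 [248.591 269.802] [202.137 252.053]
316.9681464766543
```

View pics/e.png

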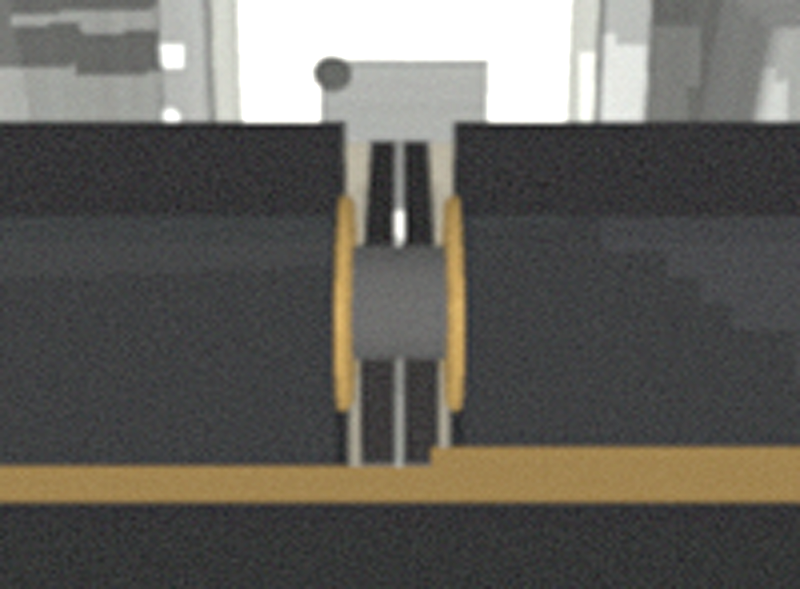

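The fingertips end at row 227, where a nominal TCP would give about 207 to 219. The real tips appear to be about 35 mm above the reported TCP. I back off, raise and turn the tool, so the scene camera sees the tips directly and I can measure this.

```bash
python3 -m inch '0 0 0 3 0 0 0; 0 0 0 6 0 0 0; 0 -0.2 -4 8 0 0 0; 0 -0.4 -8.9 8 0 0 10; 0 -0.4 -8.9 8 0 0 20; 0 -0.4 -8.9 8 0 0 30; 0 -0.4 -8.9 8 0 0 40; 0 -0.4 -8.9 8 0 0 50; 0 -0.4 -8.9 8 0 0 60; 0 -0.4 -8.9 8 0 0 70; 0 -0.4 -8.9 8 0 0 80; 0 -0.4 -8.9 8 0 0 80'
python3 - <<'E'
from fit import *
np.set_printoptions(precision=3,suppress=True)
s=telemetry.get_state();e=np.array(s['eef_pos']);f=grab_frame('scene');print(s['q'],e,s['ee_rot'])
k=6;u=proj(f,e).astype(int);l,t=u[0]-55,u[1]-60
a=cv2.resize(cv2.cvtColor(f['pixels'],cv2.COLOR_RGB2BGR)[t:t+90,l:l+110],None,fx=k,fy=k,interpolation=cv2.INTER_CUBIC)
for h in(0,.02,.04,.06):
    q=(proj(f,e+[0,0,h])-[l,t]+.5)*k; print(h,q); cv2.circle(a,tuple(int(v) for v in q),3,(255,0,255) if h else (0,0,255),-1)
cv2.imwrite('pics/g.png',a)
E
```

```text
t: 9.62
eef_pos: [0.5643, -0.1577, 0.1075]
ee_rot: [3.141, 0.006, -1.792]
force: [0.9, 0.3, -0.1]
width: 0.0004
[ 0.057  0.281 -0.299 -0.007 -0.989  1.296] [ 0.564 -0.158  0.108] [ 3.141  0.006 -1.792]
0 [334.619 367.485]
0.02 [329.413 330.942]
0.04 [324.072 293.456]
0.06 [318.593 254.992]
```

View pics/g.png

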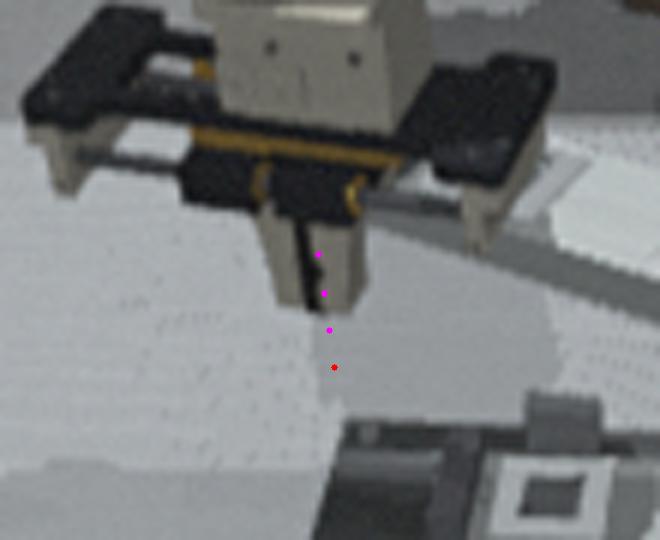

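The tips sit at crop (320,305), on the tool axis but 34 mm above the reported TCP at (335,367). The wrist view gave 36 mm, so true tip z ≈ reported + 0.035. I turn back and descend with that correction, to true z ≈ 0.030 (reported −0.005).

```bash
python3 -m inch '0 0 0 0 0 0 -10; 0 0 0 0 0 0 -20; 0 0 0 0 0 0 -30; 0 0 0 0 0 0 -40; 0 0 0 0 0 0 -50; 0 0 0 0 0 0 -60; 0 0 0 0 0 0 -70; 0 0 0 -4 0 0 -80; 0 0 0 -8 0 0 -80; 0 0 0 -10 0 0 -80; 0 0 0 -11.2 0 0 -80; 0 0 0 -11.2 0 0 -80'; python3 -m inch '0 0.05 1.2 0 0 0 0; 0 0.1 2.2 0 0 0 0; 0 0.1 2.7 0 0 0 0; 0 0.15 3.3 0 0 0 0'; python3 -m inch '0 0 0.4 0 0 0 0; 0 0.05 1 0 0 0 0'
```

```text
t: 11.18
eef_pos: [0.564, -0.1577, -0.0049]
ee_rot: [3.141, 0.005, 3.091]
force: [-0.2, -0.4, 0.2]
width: 0.0004
t: 11.68
eef_pos: [0.5659, -0.1247, -0.0042]
ee_rot: [-3.141, 0.005, 3.091]
force: [-1.3, -5.2, 4.7]
width: 0.0001
t: 11.92
eef_pos: [0.5663, -0.1146, -0.0042]
ee_rot: [-3.141, 0.005, 3.091]
force: [-0.6, -3.0, 1.5]
width: 0.0002
```

Push force of about 3–5 N now shows. Continuing.

```bash
python3 -m inch '0 0.05 0.8 0 0 0 0; 0 0.1 1.6 0 0 0 0; 0 0.15 2.4 0 0 0 0; 0 0.15 3.0 0 0 0 0'; python3 -m inch '0 0 0.2 0 0 0 0; 0 0 0.4 0 0 0 0;0 0 0.4 0 0 0 0'; python3 -m inch '0 0 0.2 0 0 0 0; 0 0 0.3 0 0 0 0'
```

```text
t: 12.42
eef_pos: [0.5679, -0.084, -0.0041]
ee_rot: [-3.141, 0.005, 3.091]
force: [0.4, -3.1, 1.5]
width: 0.0002
t: 12.8
eef_pos: [0.5679, -0.0797, -0.0042]
ee_rot: [-3.141, 0.005, 3.091]
force: [0.2, 0.0, 0.6]
width: 0.0005
t: 13.05
eef_pos: [0.5678, -0.0768, -0.0042]
ee_rot: [-3.141, 0.005, 3.091]
force: [-0.3, -2.8, 0.9]
width: 0.0006
```

```bash
python3 -m inch '0 0 0.15 0 0 0 0; 0 0 0.3 0 0 0 0'; python3 -m inch '0 0 0.15 0 0 0 0; 0 0 0.3 0 0 0 0';python3 -m inch '0 0 0.1 0 0 0 0; 0 0 0.2 0 0 0 0'
```

```text
t: 13.3
eef_pos: [0.5677, -0.0755, -0.0041]
ee_rot: [-3.139, 0.005, 3.091]
force: [3.0, -21.0, 0.4]
width: 0.0008
t: 13.55
eef_pos: [0.5675, -0.0756, -0.0039]
ee_rot: [-3.135, 0.004, 3.092]
force: [3.5, -27.1, -0.0]
width: 0.0006
t: 13.8
eef_pos: [0.5672, -0.0758, -0.0038]
ee_rot: [-3.133, 0.003, 3.092]
force: [3.4, -21.0, 0.3]
width: 0.0008
```

The carrier met hard resistance at fingertip local x −0.166, i.e. face at −0.156, which is home. I retreat, rise, and go above the window while checking the carrier.

```bash
python3 -m inch '0 -0.1 -1.5 0 -0.5 0 0; 0 -0.1 -3 0 -0.5 0 0; 0 -0.1 -3 5 -0.5 0 0; 0 -0.1 -3 10 -0.5 0 0; 0 -0.1 -3 15 -0.5 0 0; 0 -0.1 -3 17 -0.5 0 0; 0 0.2 2 17 -0.5 0 0; 0 0.4 8 17 -0.5 0 0; 0 0.8 14.9 17 -0.5 0 0; 0 0.8 14.9 17 -0.5 0 0;  0 0.8 14.9 17 -0.5 0 0; 0 0.8 14.9 17 -0.5 0 0'
python3 - <<'E'
from fit import *
p=np.load('st.npy');f=grab_frame('scene');G=grad(f)
q=pts([((0,-.03,.05),(0,.03,.05)),((.016,-.03,.05),(.016,.03,.05))])
o=[(round(float(score(f,G,place(p,q+[x,0,0]))),1),round(x,3)) for x in np.arange(-.22,-.14,.001)];print(sorted(o)[::-1][:4])
s=telemetry.get_state();e=np.array(s['eef_pos'])+[0,0,.035]
print((rz(p).T@(e-[p[0],p[1],0])).round(4),s['force'])
k=5;u=pr(f,place(p,np.array([[-.08,0,.1]])))[0].astype(int);l,t=u[0]-75,u[1]-60
a=cv2.resize(cv2.cvtColor(f['pixels'],cv2.COLOR_RGB2BGR)[t:t+110,l:l+150],None,fx=k,fy=k,interpolation=cv2.INTER_CUBIC)
def L(A,B,c):
    w=((pr(f,np.array([A,B]))-[l,t]+.5)*k).astype(int); cv2.line(a,tuple(map(int,w[0])),tuple(map(int,w[1])),c,1)
for A,B in SEG[:8]: L(*place(p,np.array([A,B])),(0,0,255))
L(*place(p,np.array([[-.156,-.03,.05],[-.156,.03,.05]])),(0,255,0))
L(e-[.02,0,0],e+[.02,0,0],(255,0,255));L(e,[e[0],e[1],.105],(255,0,255))
cv2.imwrite('pics/i.png',a)
E
```

```text
t: 15.3
eef_pos: [0.575, 0.0721, 0.1661]
ee_rot: [-3.124, 0.003, 3.09]
force: [-0.1, 0.3, 0.1]
width: 0.0004
[(66.7, np.float64(-0.153)), (66.6, np.float64(-0.152)), (65.5, np.float64(-0.214)), (65.5, np.float64(-0.215))]
[-1.850e-02 -1.000e-04  2.012e-01] [-0.25876063 -0.12313056 -0.05224377]
```

View pics/i.png

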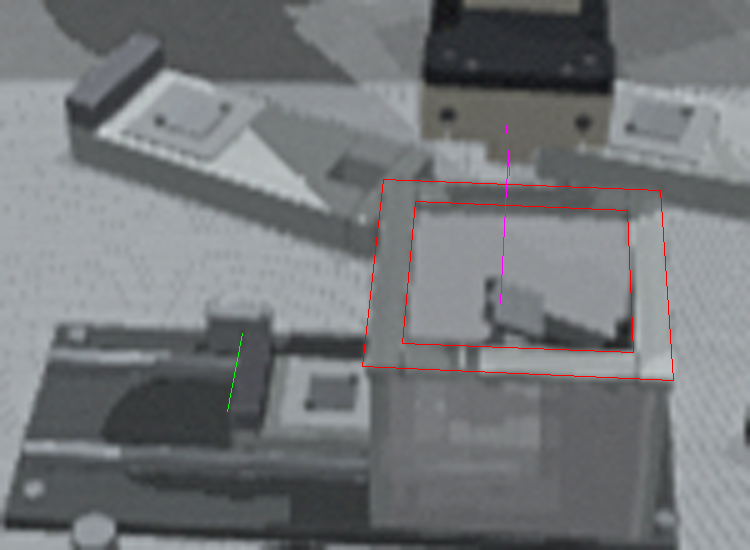

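Carrier block now lies on the home line (green, around (235,370)), with the raised pad at (520,305) under the window. The tool is centred there, true z 0.20. I descend to just above the pad and check clearance.

```bash
python3 -m inch '0 0 0.2 0 1 0 0; 0 0 0.2 -3 1 0 0; 0 0 0.2 -6 1 0 0; 0 0 0.2 -8.5 1 0 0; 0 0 0.2 -8.5 1 0 0'
python3 - <<'E'
from fit import *
p=np.load('st.npy');f=grab_frame('scene');s=telemetry.get_state();e=np.array(s['eef_pos'])+[0,0,.035]
print((rz(p).T@(e-[p[0],p[1],0])).round(4),s['force'],s['ee_rot'])
k=5;u=pr(f,place(p,np.array([[-.02,0,.14]])))[0].astype(int);l,t=u[0]-65,u[1]-55
a=cv2.resize(cv2.cvtColor(f['pixels'],cv2.COLOR_RGB2BGR)[t:t+110,l:l+130],None,fx=k,fy=k,interpolation=cv2.INTER_CUBIC)
def L(A,B,c):
    w=((pr(f,np.array([A,B]))-[l,t]+.5)*k).astype(int); cv2.line(a,tuple(map(int,w[0])),tuple(map(int,w[1])),c,1)
for A,B in SEG[:8]: L(*place(p,np.array([A,B])),(0,0,255))
d=[0,0,.066]
for sx in(-.0965,.0965):L(e+d+[sx,-.039,0],e+d+[sx,.039,0],(0,255,0))
L(e-[.02,0,0],e+[.02,0,0],(255,0,255));L(e,e+d,(255,0,255))
cv2.imwrite('pics/j.png',a)
E
```

```text
t: 15.98
eef_pos: [0.5738, 0.0727, 0.0796]
ee_rot: [-3.141, -0.001, 3.088]
force: [-0.6, 0.5, 0.7]
width: -0.0001
[-1.730e-02  1.000e-04  1.161e-01] [-0.05476226  0.20258076  0.97985467] [-3.14135116e+00  1.27522043e-03  3.08908584e+00]
```

View pics/j.png

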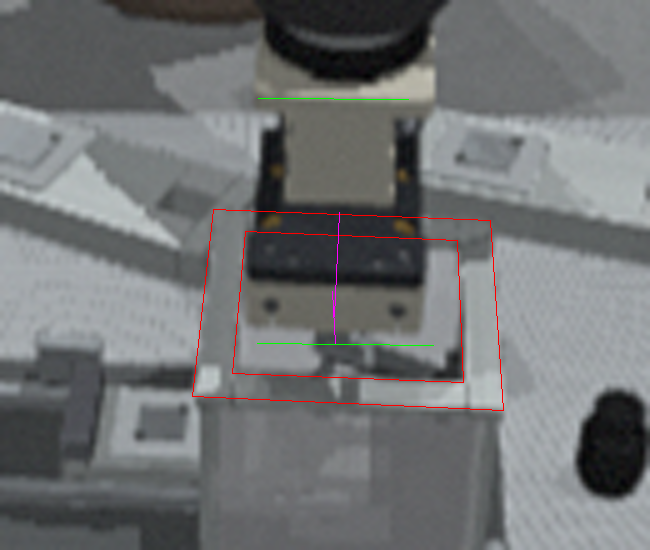

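The body's lower edge (row 330) is slightly above the predicted one (green, 343), so it clears the frame by enough. Pressing in small steps with force readings.

```bash
python3 -m inch '0 0 0 -0.6 0 0 0; 0 0 0 -1.2 0 0 0; 0 0 0 -1.8 0 0 0'; python3 -m inch '0 0 0 -0.4 0 0 0; 0 0 0 -0.8 0 0 0'; python3 -m inch '0 0 0 -0.2 0 0 0; 0 0 0 -0.4 0 0 0'; python3 -m inch '0 0 0 -0.2 0 0 0; 0 0 0 -0.3 0 0 0'
```

```text
t: 16.4
eef_pos: [0.5759, 0.0729, 0.0642]
ee_rot: [3.142, 0.003, 3.089]
force: [0.2, -1.4, 5.2]
width: 0.0008
t: 16.65
eef_pos: [0.5762, 0.0728, 0.0565]
ee_rot: [3.141, 0.004, 3.09]
force: [0.4, -2.9, 5.4]
width: 0.0001
t: 16.9
eef_pos: [0.5763, 0.0727, 0.0524]
ee_rot: [3.142, 0.004, 3.09]
force: [-0.9, -3.0, 4.0]
width: 0.0003
t: 17.15
eef_pos: [0.5762, 0.0727, 0.0493]
ee_rot: [-3.141, 0.004, 3.09]
force: [-0.3, -3.1, 4.7]
width: 0.0006
```

```bash
python3 -m inch '0 0 0 -0.15 0 0 0; 0 0 0 -0.3 0 0 0'; python3 -m inch '0 0 0 -0.1 0 0 0; 0 0 0 -0.2 0 0 0'; python3 -m inch '0 0 0 -0.1 0 0 0; 0 0 0 -0.2 0 0 0'
```

```text
t: 17.4
eef_pos: [0.5762, 0.0726, 0.0462]
ee_rot: [-3.141, 0.004, 3.09]
force: [0.5, -4.0, 3.8]
width: 0.0004
t: 17.65
eef_pos: [0.5763, 0.0726, 0.0442]
ee_rot: [-3.141, 0.004, 3.09]
force: [-2.7, -3.0, 11.2]
width: 0.0002
t: 17.9
eef_pos: [0.5765, 0.0725, 0.044]
ee_rot: [-3.141, 0.005, 3.09]
force: [-7.6, -2.0, 25.3]
width: 0.0005
```

Hard stop at reported z 0.044 (true ≈ 0.079, pad bottom 0.080). Hold briefly, then lift straight out.

```bash
python3 -m inch '0 0 0 -0.1 0 0 0; 0 0 0 -0.1 0 0 0; 0 0 0 -0.1 0 0 0; 0 0 0 1 0 0 0; 0 0 0 4 0 0 0; 0 0 0 9 0 0 0; 0 0 0 14 0 0 0; 0 0 0 16 0 0 0; 0 -6 10 16 0 0 0; 0 -6 20 16 0 0 0; 0 -6 26 16 0 0 0; 0 -6 26 16 0 0 0'; python3 -m inch '0 0 3 0 0 0 0; 0 0 3 0 0 0 0'
python3 - <<'E'
from fit import *
np.set_printoptions(precision=3,suppress=True)
p=np.load('st.npy');s=telemetry.get_state();print(s['eef_pos'],s['force'])
ims=[]
for c in('top','scene'):
    f=grab_frame(c);k=5;G=grad(f)
    q=pts([((0,-.03,.05),(0,.03,.05)),((.016,-.03,.05),(.016,.03,.05))])
    o=[(round(float(score(f,G,place(p,q+[x,0,0]))),1),round(x,3)) for x in np.arange(-.22,-.14,.001)];print(c,sorted(o)[::-1][:3])
    print([(d['location'],round(d['p'],2),(rz(p).T@(atz(f,d['location'],.08)-[p[0],p[1],0])).round(4)) for d in pinpoint(c,'lever_pad')[:2]])
    u=pr(f,place(p,np.array([[-.08,0,.08]])))[0].astype(int);l,t=u[0]-75,u[1]-50
    a=cv2.resize(cv2.cvtColor(f['pixels'],cv2.COLOR_RGB2BGR)[t:t+95,l:l+160],None,fx=k,fy=k,interpolation=cv2.INTER_CUBIC)
    S=rect(-.036,-.004,-.016,.016,.08)+[((-.156,-.03,.05),(-.156,.03,.05))]
    for A,B in S:
        w=((pr(f,place(p,np.array([A,B])))-[l,t]+.5)*k).astype(int); cv2.line(a,tuple(map(int,w[0])),tuple(map(int,w[1])),(0,255,0),1)
    ims.append(cv2.resize(a,None,fx=.63,fy=.63,interpolation=cv2.INTER_AREA))
cv2.imwrite('pics/k.png',np.vstack(ims))
E
```

```text
t: 19.4
eef_pos: [0.5179, 0.3142, 0.2043]
ee_rot: [3.141, 0.005, 3.091]
force: [1.3, -1.1, 0.2]
width: 0.0002
t: 19.65
eef_pos: [0.5172, 0.3465, 0.2033]
ee_rot: [3.141, 0.004, 3.093]
force: [0.3, -1.1, -0.3]
width: 0.0001
[0.517 0.347 0.203] [ 0.322 -1.117 -0.308]
top [(114.3, np.float64(-0.154)), (113.6, np.float64(-0.155)), (107.7, np.float64(-0.153))]
[([247.7, 186.6], 0.63, array([-0.019, -0.007,  0.08 ]))]
scene [(99.6, np.float64(-0.154)), (97.9, np.float64(-0.153)), (93.8, np.float64(-0.155))]
[([270.9, 208.5], 0.58, array([-0.017, -0.007,  0.08 ]))]
```

View pics/k.png

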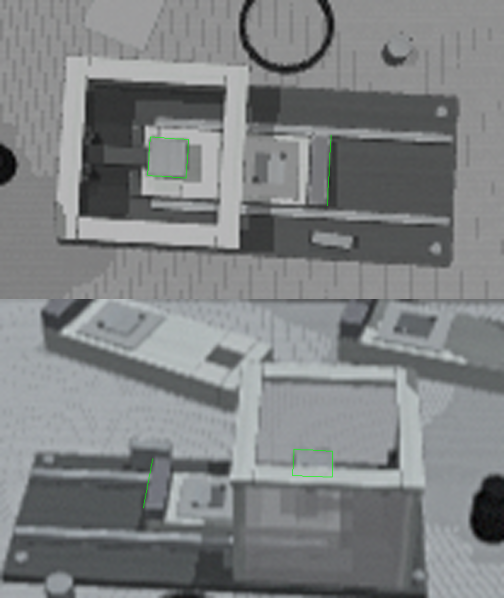

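The pad matches its predicted fully-down outline in both views. The carrier face fits at −0.154 (home −0.156), bystanders look in place and the arm is clear.

```bash
python3 -c "
from station import arm
print(arm.job_done())"
```

```text
the job is handed in; nothing more can be done
None
```

I pushed the carrier home, pressed the lock lever down to its stop, lifted the arm clear and handed the job in at about 20 s. The hand-in gave no verdict.

**Fault found:** my first push did nothing, because the fingertips passed over the carrier. Two camera views showed the real tips about 35 mm above the reported TCP. I corrected all later heights for that.

**Last checks:**
- **Carrier:** it met a hard stop at 21–27 N. Its rear face fitted at local x −0.154 in both views, against −0.156 for home; the 2 mm difference is within calibration error.
- **Lever:** it moved at about 5 N, then hit its stop at 25 N with the tip at a corrected 79 mm. Afterwards the pad matched the fully-down outline in the top and scene views. The network's pad points were 7 mm off to the side of the centre line, which I put down to detection error.
- **Guard:** no unexpected forces showed while going in or out of the window.
- **Bystanders and arm:** the bystanders visible in the last crops (plug gauge, tape ring, gauge block, glass plate and objective) looked unmoved by eye; I did not measure them. The screwdriver and lens jar were outside those crops and I did not re-check them. The arm ended about 0.24 m above the bench, touching nothing.

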